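# Take the egg basket off its deep hook

### The arm

A 7-joint arm with a two-finger parallel gripper is mounted at the origin on the work surface. World frame = base frame: x ahead of the robot, y to its left, z up, the work surface at z = 0. Lengths are in m, angles in rad, forces in N, time in s.
With the tool pointing down it reaches from about 0.425 to 0.875 m from the base axis. Payload 4.7 kg.
Tool frame: the origin (TCP) lies on the mounting face of the last link; the fingertips stand 182 mm ahead of it and the grasp point (between the pads) lies 164 mm ahead of it; z points along the fingers, y is the direction in which the jaws open and shut (so a half turn about z gives the same grasp; the last joint's range is limited). The gripper opens to 87 mm and grips with 3 to 60 N. Pads are 19 mm wide; open, the fingers measure 117 mm over their backs; the gripper's body (75 mm by 190 mm) begins 51 mm behind the grasp point.
Start: joints at [1.23, 0.321, -0.07, 1.45, 0.023, 1.371, -0.057], TCP at [0.226, -0.61, 0.405] pointing down, gripper open.
Joint ranges: [-2.86, 2.86], [-0.3, 2.09], [-1.38, 1.24], [0.06, 2.45], [-1.56, 4.7], [0.09, 2.05], [-2.69, 2.69]. Speed limits (rad/s): [2.57, 2.57, 3.14, 3.14, 3.14, 3.14, 3.14].

### API

Orientations are given as a rotation vector (axis times angle).
In Python, from bench import ctrl gives the robot as it stands. The module is installed in compiled form; this text tells all that it offers.
- The arm moves only by the tool play_rows, never from a script. Its argument "targets" is text: rows parted by semicolons, each of 7 numbers parted by spaces: the shift along the tool's x, y, z in cm, then the turn, a rotation vector about the tool's x, y, z in rad, then the opening, from -1 (shut) to 1 (fully open). In form: x y z ax ay az grip; .... A call has 1 to 20 rows; each row shifts and turns the pose as measured when the row begins, along the tool's axes as they then stand; what a row does not reach is not made up. A row lasts 1/8 s, in which the tool goes at most 62.5 mm and 10.7 degrees, less where a joint would pass 70% of its speed; a pose out of reach is approached as far as the arm can. A call is refused whole if a number of a shift passes 6.25 or a number of a turn 0.188, either way. A call with a gripper value outside its range is refused whole. The fingers move at their own pace and stop on an object; "newtons" is the grip in N (left out, the last holds). Time passes only in rows, so rows that do not move let the fingers close. It gives the time, the measured TCP pose, the force and the opening at its end, in the units of the state.
- ctrl.get_state(): the state, without advancing time (a new reading comes with each control period).
- ctrl.get_image(name): name is "scene" or "top" or "wrist"; returns a dict with "pixels" (420x560x3 uint8, blue, green, red), "depth" (420x560 float32, m along the optical axis (not along the pixel's ray), 0 where there is no reading), "intrinsics" (3x3 intrinsics, pixels), "R" (3x3) and "t" (3): a world point X has camera coordinates R X + t. Camera axes: x right, y down, z forward; pixel columns grow to the right and rows downward; lengths in m; the calibration is good to about 2 mm. A picture is of the moment at which its call begins.
- ctrl.close_job(): hands the job in, once; it reports no verdict.
The state is a dict: "time": time; "joint_positions": joint angles; "qd": joint speeds; "joint_torque": joint torques, N m; "position": TCP position; "tool_rot": TCP orientation; "ft_force": force on the tool from outside, world axes, zero at the start; "torque": the same for the moment, N m; "grip_width": opening from 0.0 (shut) to 1.0 (fully open).
Only numpy, scipy, OpenCV 4.12 (cv2) and the standard library are available. Lean on these libraries where they do the work, as an engineer would, in place of code of your own. Each camera call takes 0.05 s, during which the arm holds its last target.

### The job

Two things hang by their bamboo grips on the little steel hook stand on the breakfast bar. Take down the wide round wire egg basket: lift it straight up until its grip is clear above the hook's upturned tip, only then draw it away, and lower it upright onto the middle of the round bamboo coaster before letting go. Leave the narrow spoon caddy hanging on its hook.

Things in the scene. Friction and masses are not known exactly. Their poses are not given: they have to be found in the camera images.
- basket_grip (a point): centre of the bamboo grip (36 mm along y, 14 along x, 30 tall) of the egg basket: loose, 0.2 kg, a wide shallow round steel wire bowl 84 mm across, 45 tall, flat base 68 across. z up, 161 mm above its underside. Two wires 25 mm apart join the grip's y ends to the rim; the hook passes between them along x, under the grip, which rests in its dip. Hanging, axes parallel to the stand's.
- caddy_grip (a point): centre of the bamboo grip (same shape and height as the basket's) of the spoon caddy: loose, a narrow tall steel cup 48 mm across, 80 mm tall, hanging on the stand's other hook. It stays there.
- stand: fixed steel stand on a white base, origin at the post's foot on the counter, z up. Base 12 mm high, x -130 to 40, y -125 to 125 mm. Crossbar along y at z 215. From it two hooks of 8 mm rod run to -x at y -100 and y 100: each dips at x -100 (rod top z 191) and turns up to a tip at x -124 (top z 231, 40 above the dip). Things lift over the tip and leave to -x. Which hook holds which varies.
- coaster_top (a point): centre of the top face of the round bamboo coaster, 110 mm across, 8 mm thick, fixed on the counter, z up. It lies left or right of the stand's front, nearer the robot.
There are look-alikes about, which are no part of the job. What is shaped like the part that bears basket_grip but green, purple or yellow is not meant.

How it is judged:
By the outcome, as a careful person would: the job done as asked, in the order asked, and still so for the second after the job is handed in, with the robot touching nothing.
It also fails if it takes over 35 s, if anything falls off the work surface, if the arm or the gripper's body presses on something with over 40 N, if the wrist force passes 120 N, or if a joint passes its speed limit or range.

## Working session

There is one attempt and no reset: what is moved stays moved. The work goes in short steps, Python scripts to look and compute and a tool call to move; the robot and the scene stay as the last step left them, time stands still between calls to the robot, and variables do not carry over. Pictures are saved under pics/ and viewed, and the job is handed in when it is done.

Besides the shell and the picture viewer there is one more tool, called after ">>>" as name(argument=value, ...), one argument or row to a line, values as JSON. play_rows: Moves the arm, as the interface text tells. Its arguments: {"type":"object","properties":{"targets":{"type":"string"},"newtons":{"type":"number"}},"required":["targets"]}

```bash
mkdir -p pics; cat > h.py <<'E'
import numpy as np, cv2
from bench import ctrl
def get(n): return ctrl.get_image(n)
def pt(im,u,v,d=None):
    d=im["depth"][int(v),int(u)] if d is None else d
    K=im["intrinsics"]; c=np.linalg.inv(K)@np.array([u,v,1.])*d
    return im["R"].T@(c-im["t"])
def cloud(im):
    d=im["depth"];h,w=d.shape;u,v=np.meshgrid(np.arange(w),np.arange(h))
    c=np.stack([u,v,np.ones_like(u)],-1)@np.linalg.inv(im["intrinsics"]).T*d[...,None]
    return (c-im["t"])@im["R"]
def proj(im,X):
    c=im["R"]@np.array(X)+im["t"]; p=im["intrinsics"]@c; return p[:2]/p[2]
E
python3 - <<'E'
from h import *
s=ctrl.get_state(); print({k:np.round(v,3) for k,v in s.items()})
for n in ["scene","top","wrist"]:
    im=get(n); cv2.imwrite(f"pics/{n}0.png",im["pixels"]); print(n,np.round(-im["R"].T@im["t"],3),(im["depth"]>0).mean())
E
```

```text
{'time': np.float64(0.0), 'joint_positions': array([ 1.23 ,  0.322, -0.07 ,  1.452,  0.023,  1.371, -0.057]), 'qd': array([-0.   ,  0.001, -0.002,  0.001, -0.001,  0.001,  0.   ]), 'joint_torque': array([ 0.0000e+00, -4.9129e+01, -4.0400e-01, -3.1253e+01, -6.4000e-02,
        4.4000e-02,  0.0000e+00]), 'position': array([ 0.226, -0.609,  0.404]), 'tool_rot': array([-3.09e+00, -5.54e-01,  1.00e-03]), 'ft_force': array([ 0.534,  0.131, -0.593]), 'torque': array([ 0.004,  0.005, -0.002]), 'grip_width': np.float64(1.001)}
scene [1.388 0.104 0.694] 0.9961267006802721
top [0.341 0.05  1.314] 0.9960331632653061
wrist [ 0.291 -0.585  0.383] 0.9962074829931973
```

View pics/scene0.png

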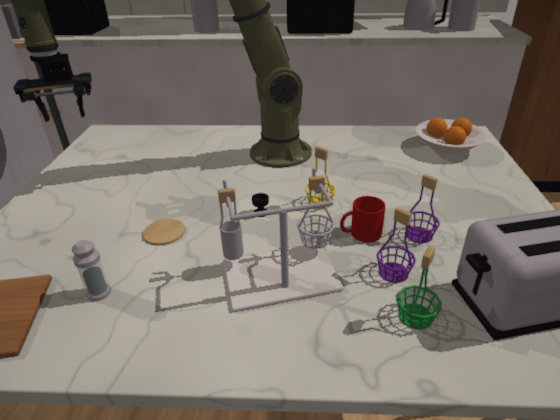

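View pics/top0.png

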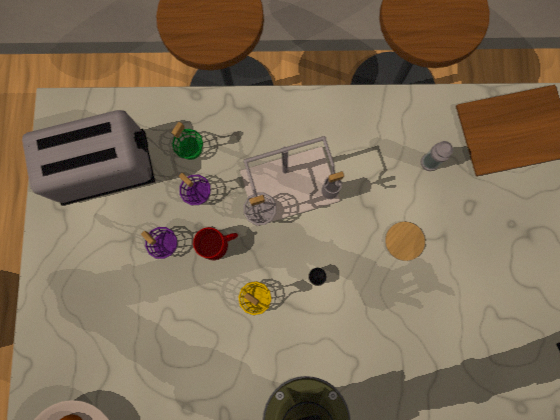

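View pics/wrist0.png

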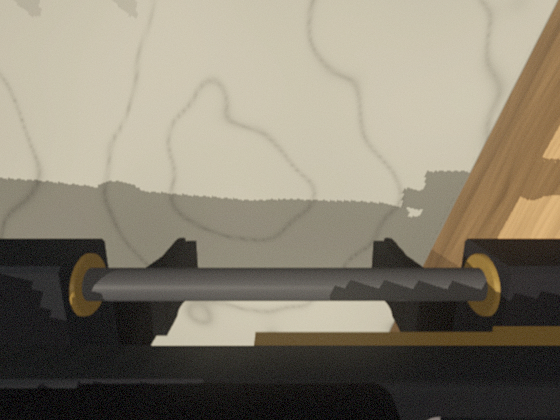

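Top view: the steel-grey basket hangs at about (261,207), with its grip at (257,199). The caddy is at (331,186), with its grip at (336,177), and the coaster is at (405,241). Things that could be mistaken for the basket, in the top view: green (187,143), purple (195,190), purple (161,242), yellow (255,297), and the narrow caddy (331,186). I choose the uncoloured wire basket on the left hook, and I'll measure it and check it in a crop.

```bash
python3 - <<'E'
from h import *
T=get("top");S=get("scene")
a=cv2.resize(T["pixels"][110:300,130:430],None,fx=2.6,fy=2.6,interpolation=cv2.INTER_CUBIC)
cv2.imwrite("pics/topcrop.png",a)
a=cv2.resize(S["pixels"][140:310,190:450],None,fx=3,fy=3,interpolation=cv2.INTER_CUBIC)
cv2.imwrite("pics/scrop.png",a)
for n,im in (("top",T),("scene",S)):
    P=cloud(im); hsv=cv2.cvtColor(im["pixels"],cv2.COLOR_BGR2HSV)
    m=(hsv[...,0]>8)&(hsv[...,0]<24)&(hsv[...,1]>90)&(hsv[...,2]>70)&(P[...,2]>0.003)&(P[...,2]<0.4)&(P[...,0]>.2)&(P[...,0]<1)
    k,l,st,c=cv2.connectedComponentsWithStats(m.astype(np.uint8))
    for i in range(1,k):
        if st[i,4]>15:
            q=P[l==i]; print(n,c[i].round(1),st[i,2:],"med",np.median(q,0).round(4),"lo",np.percentile(q,5,0).round(3),"hi",np.percentile(q,95,0).round(3))
E
```

```text
top [511.9 129.4] [ 104   91 7070] med [ 0.7982 -0.6065  0.0148] lo [ 0.693 -0.73   0.01 ] hi [ 0.899 -0.483  0.019]
top [177.2 129.2] [ 13  16 116] med [0.75   0.3265 0.1719] lo [0.737 0.316 0.154] hi [0.765 0.337 0.177]
top [185.3 179.4] [14 14 84] med [0.6178 0.3013 0.1738] lo [0.605 0.288 0.156] hi [0.63  0.315 0.178]
top [335.5 176.5] [ 16  10 112] med [ 0.6113 -0.0716  0.2178] lo [ 0.604 -0.087  0.198] hi [ 0.619 -0.055  0.221]
top [256.8 199.8] [ 16  11 113] med [0.5547 0.118  0.2181] lo [0.547 0.104 0.195] hi [0.565 0.134 0.223]
top [404.5 240.8] [  40   39 1107] med [ 0.4758 -0.2821  0.0071] lo [ 0.432 -0.327  0.004] hi [ 0.521 -0.238  0.011]
top [147.6 237.4] [ 15  14 100] med [0.472  0.3898 0.1731] lo [0.459 0.378 0.155] hi [0.485 0.403 0.178]
top [254.1 298.2] [ 34  34 590] med [0.3212 0.1331 0.0438] lo [0.285 0.098 0.004] hi [0.359 0.173 0.175]
scene [39.5 88.2] [32  5 42] med [ 0.2608 -0.6342  0.3198] lo [ 0.245 -0.664  0.317] hi [ 0.27  -0.598  0.321]
scene [319.8 175. ] [ 31  52 421] med [0.341  0.1302 0.167 ] lo [0.301 0.102 0.03 ] hi [0.569 0.17  0.22 ]
scene [428.8 181.7] [ 15  15 161] med [0.4801 0.3911 0.1641] lo [0.468 0.379 0.149] hi [0.491 0.403 0.176]
scene [226.  194.4] [ 17  15 176] med [ 0.6206 -0.0724  0.2119] lo [ 0.615 -0.085  0.196] hi [ 0.625 -0.056  0.221]
scene [316.  198.1] [12 10 67] med [0.3594 0.1242 0.0317] lo [0.297 0.109 0.004] hi [0.564 0.14  0.168]
scene [402.1 216.1] [ 17  18 205] med [0.6268 0.3026 0.1648] lo [0.615 0.29  0.15 ] hi [0.637 0.315 0.176]
scene [163.5 231.3] [ 42  26 798] med [ 0.4856 -0.2804  0.0083] lo [ 0.44  -0.324  0.006] hi [ 0.528 -0.237  0.01 ]
scene [427.6 257. ] [ 13  22 170] med [0.7669 0.3243 0.1721] lo [0.748 0.316 0.152] hi [0.773 0.336 0.177]
scene [ 18.9 309.6] [  52   80 2681] med [ 0.7685 -0.5004  0.0161] lo [ 0.686 -0.567  0.011] hi [ 0.869 -0.46   0.018]
```

View pics/topcrop.png

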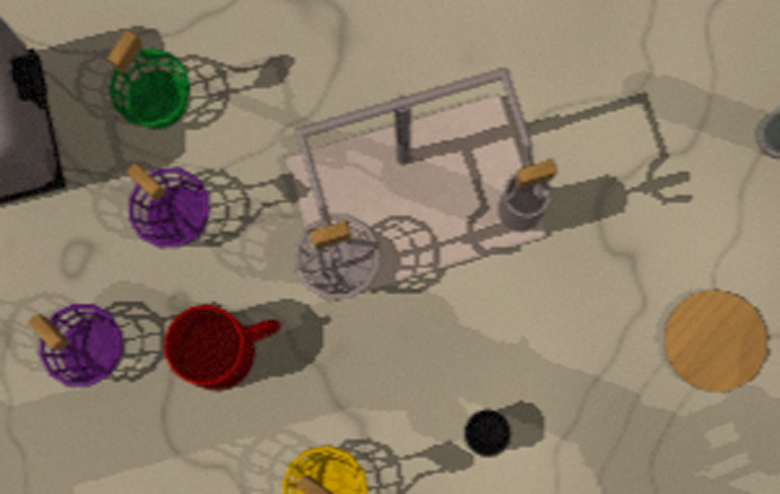

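View pics/scrop.png

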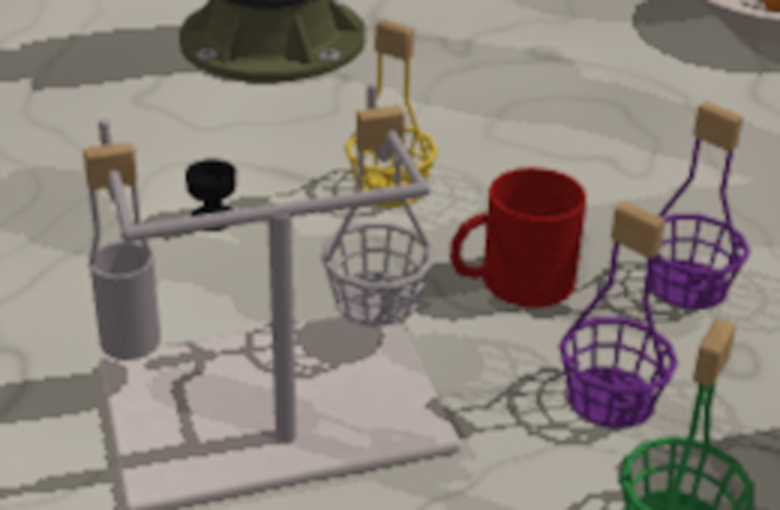

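The crop confirms it: the steel-coloured wire basket hangs on the left (+y) hook and the narrow caddy on the right. Next I'll refine the grip, stand yaw and coaster positions by ray casting from both views.

```bash
python3 - <<'E'
from h import *
from scipy.spatial.transform import Rotation as Ro
def cast(im,uv,z):
    uv=np.asarray(uv,float).reshape(-1,2); K=im["intrinsics"]
    r=np.c_[uv,np.ones(len(uv))]@np.linalg.inv(K).T@im["R"]; o=-im["R"].T@im["t"]
    return o+r*((z-o[2])/r[:,2])[:,None]
for n in ("top","scene"):
    im=get(n);P=cloud(im); hsv=cv2.cvtColor(im["pixels"],cv2.COLOR_BGR2HSV)
    wood=(hsv[...,0]>8)&(hsv[...,0]<26)&(hsv[...,1]>80)&(hsv[...,2]>70)
    # coaster
    m=wood&(abs(P[...,0]-.48)<.09)&(abs(P[...,1]+.28)<.09)
    c=max(cv2.findContours(m.astype(np.uint8),cv2.RETR_EXTERNAL,cv2.CHAIN_APPROX_NONE)[0],key=cv2.contourArea)
    X=cast(im,c,.008); A=np.c_[2*X[:,:2],np.ones(len(X))]; s=np.linalg.lstsq(A,(X[:,:2]**2).sum(1),rcond=None)[0]
    print(n,"coaster",s[:2].round(4),"R",np.sqrt(s[2]+s[:2]@s[:2]).round(4))
    for nm,cx,cy in (("basket",.556,.119),("caddy",.613,-.072)):
        g=wood&(abs(P[...,0]-cx)<.04)&(abs(P[...,1]-cy)<.04)&(P[...,2]>.185)
        q=P[g]; t=q[q[:,2]>.215] ; 
        print(n,nm,"all",q.mean(0).round(4),"top",t.mean(0).round(4),len(t),"zmax",np.percentile(q[:,2],95).round(4))
        rect=cv2.minAreaRect(q[:,:2].astype(np.float32)*1000); print("   rect",np.round(rect[0],1),np.round(rect[1],1),round(rect[2],1))
    b=(P[...,2]>.19)&(P[...,2]<.235)&(hsv[...,1]<60)&(abs(P[...,0]-.66)<.12)&(abs(P[...,1]-.04)<.17)
    q=P[b]; bas=q[(q[:,0]-.556)*.958+(q[:,1]-.119)*.286>.08]
    l=cv2.fitLine(bas[:,:2].astype(np.float32),cv2.DIST_HUBER,0,.001,.001).ravel(); print(n,"crossbar",l.round(4),len(bas),np.degrees(np.arctan2(-l[0],l[1])),"z",np.median(bas[:,2]))
s=ctrl.get_state(); print(Ro.from_rotvec(s["tool_rot"]).as_matrix().round(3))
E
```

```text
top coaster [ 0.4769 -0.2829] R 0.0546
top basket all [0.5552 0.1193 0.216 ] top [0.5562 0.1201 0.2197] 85 zmax 0.223
   rect [558.6 121. ] [21.  34.4] 23.0
top caddy all [ 0.6111 -0.0707  0.215 ] top [ 0.6127 -0.0716  0.2192] 79 zmax 0.2223
   rect [613.2 -71.5] [14.5 36. ] 15.6
top crossbar [ 0.2818 -0.9595  0.6785  0.0528] 412 -163.63008 z 0.2173175384128008
scene coaster [ 0.4841 -0.2805] R 0.0545
scene basket all [0.5645 0.1179 0.21  ] top [0.5631 0.1191 0.2195] 64 zmax 0.2214
   rect [563.4 120.1] [32.6 18.4] 80.6
scene caddy all [ 0.6202 -0.0708  0.2109] top [ 0.6187 -0.0711  0.2195] 70 zmax 0.2215
   rect [616.7 -71.6] [15.4 33.1] 22.0
scene crossbar [ 0.2856 -0.9584  0.6876  0.0449] 626 -163.40747 z 0.21740727158073825
[[ 0.938  0.347 -0.   ]
 [ 0.347 -0.938  0.   ]
 [-0.    -0.    -1.   ]]
```

Stand yaw is about 16.4°. The scene and top views differ by about 7 mm in x, for both the grip and the coaster, so I'll settle that with the wrist camera close up.

>>> play_rows(
  targets="0 0 -5 0 0 0.068 1; 0 0 -4 0 0 0 1; 3.7 -4.9 0 0 0 0 1; 3.7 -4.9 0 0 0 0 1; 3.7 -4.9 0 0 0 0 1; 3.7 -4.9 0 0 0 0 1; 3.7 -4.9 0 0 0 0 1; 3.7 -4.9 0 0 0 0 1; 3.7 -4.9 0 0 0 0 1; 3.7 -4.9 0 0 0 0 1; 3.7 -4.9 0 0 0 0 1; 3.7 -4.9 0 0 0 0 1; 3.7 -4.9 0 0 0 0 1; 0 0 0 0 0 0 1",
  newtons=25,
)

```text
time: 2.1
position: [0.4685, 0.0355, 0.4975]
tool_rot: [3.104, 0.444, 0.01]
ft_force: [0.1, -0.2, -0.0]
grip_width: 0.997
```

```bash
cat >> h.py <<'E'
from scipy.spatial.transform import Rotation as Ro
def totool(target):
    s=ctrl.get_state(); M=Ro.from_rotvec(s["tool_rot"]).as_matrix()
    return M, 100*M.T@(np.array(target)-s["position"])
E
python3 - <<'E'
from h import *
M,d=totool([.557-.07*.959,.12-.07*.282,.485]); print(M.round(3),d.round(2)); print(np.degrees(np.arctan2(M[1,1],M[0,1])))
im=get("wrist"); cv2.imwrite("pics/w1.png",im["pixels"])
print(proj(im,[.557,.12,.221]), im["R"].round(3),(-im["R"].T@im["t"]).round(3))
E
```

```text
[[ 0.96   0.28   0.007]
 [ 0.28  -0.96  -0.005]
 [ 0.005  0.007 -1.   ]] [ 3.86 -5.63  1.24]
-73.7159254685456
[198.68622592  57.82114829] [[ 0.28  -0.96   0.006]
 [-0.93  -0.27   0.248]
 [-0.237 -0.075 -0.969]] [0.535 0.055 0.477]
```

View pics/w1.png

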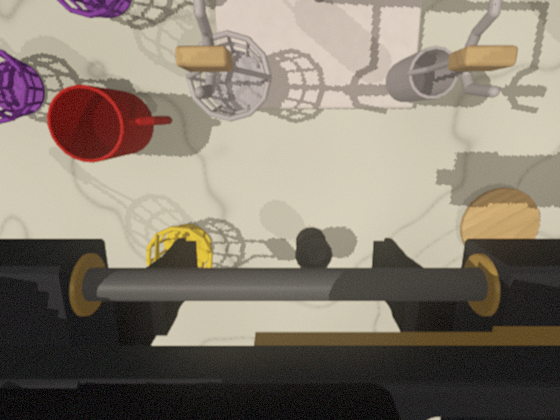

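The wrist view shows the basket grip at (203,57) and the caddy grip at (483,57), on the same row, so the tool yaw matches the stand. I'll measure from here and then move sideways into line.

```bash
cat >> h.py <<'E'
def wgrip(im,cx,cy,zlo=.215,dx=.03):
    P=cloud(im); hsv=cv2.cvtColor(im["pixels"],cv2.COLOR_BGR2HSV)
    wood=(hsv[...,0]>8)&(hsv[...,0]<26)&(hsv[...,1]>70)&(hsv[...,2]>60)
    g=wood&(abs(P[...,0]-cx)<dx)&(abs(P[...,1]-cy)<dx)&(P[...,2]>zlo)
    q=P[g]; r=cv2.minAreaRect(q[:,:2].astype(np.float32)*1000)
    return len(q),q.mean(0).round(4),np.median(q[:,2]).round(4),np.round(r[0],1),np.round(r[1],1),round(r[2],1)
E
python3 - <<'E'
from h import *
im=get("wrist"); print(wgrip(im,.556,.12)); print(wgrip(im,.613,-.072))
E
```

```text
(1120, array([0.5587, 0.1188, 0.2192]), np.float64(0.2194), array([559. , 119.5]), array([14. , 35.8]), 17.3)
(1107, array([ 0.6145, -0.0706,  0.2192]), np.float64(0.2194), array([615.1, -71.4]), array([13.7, 35.6]), 16.4)
```

>>> play_rows(
  targets="1 -2.8 0 0 0 0 1; 1 -2.8 0 0 0 0 1; 0 0 0 0 0 0 1",
)

```text
time: 2.58
position: [0.4724, 0.0847, 0.4963]
tool_rot: [3.104, 0.413, 0.006]
ft_force: [0.0, -1.0, -0.7]
grip_width: 1.001
```

```bash
python3 - <<'E'
from h import *
im=get("wrist"); print(wgrip(im,.556,.12)); print(wgrip(im,.613,-.072))
cv2.imwrite("pics/w2.png",im["pixels"]); M,d=totool([.557,.12,.485]); print(M.round(3),d.round(2))
E
```

```text
(1095, array([0.5576, 0.1187, 0.235 ]), np.float64(0.2195), array([551.1, 117.9]), array([30.2, 35.5]), 15.0)
(746, array([ 0.6129, -0.065 ,  0.219 ]), np.float64(0.2192), array([613.7, -66.8]), array([13.3, 27.2]), 16.4)
[[ 0.966  0.259  0.005]
 [ 0.259 -0.966 -0.011]
 [ 0.002  0.012 -1.   ]] [ 9.11 -1.41  1.12]
```

View pics/w2.png

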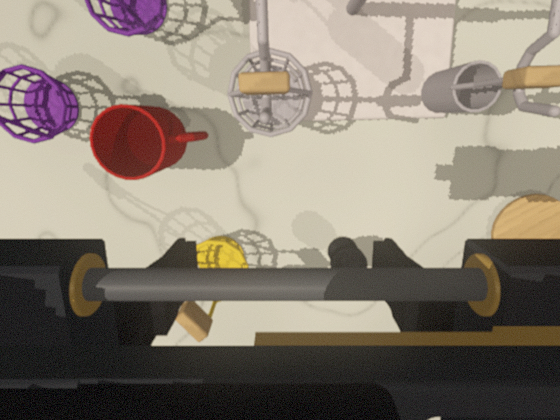

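```bash
cat >> h.py <<'E'
def goal(target,yaw=16.4):
    c,s=np.cos(np.radians(yaw)),np.sin(np.radians(yaw))
    G=np.array([[c,s,0],[s,-c,0],[0,0,-1.]])
    M,d=totool(target); print("shift cm",d.round(2),"turn",Ro.from_matrix(M.T@G).as_rotvec().round(3), "t",ctrl.get_state()["time"])
E
python3 - <<'E'
from h import *
goal([.558,.119,.46])
E
```

```text
shift cm [ 9.18 -1.31  3.62] turn [ 0.012 -0.002 -0.024] t 2.625
```

>>> play_rows(
  targets="3 -0.4 1 0.012 -0.002 -0.024 1; 3 -0.4 1.2 0 0 0 1; 2.8 -0.4 1.2 0 0 0 1; 0 0 0 0 0 0 1",
)

```text
time: 3.12
position: [0.558, 0.1069, 0.46]
tool_rot: [3.106, 0.419, -0.004]
ft_force: [-0.0, -0.5, 0.4]
grip_width: 1.004
```

```bash
python3 - <<'E'
from h import *
goal([.558,.119,.374])
for n in("wrist","scene"):
    im=get(n); cv2.imwrite(f"pics/{n}3.png",im["pixels"] if n=="wrist" else cv2.resize(im["pixels"][60:300,180:460],None,fx=2.4,fy=2.4))
E
```

```text
shift cm [ 0.35 -1.23  8.59] turn [ 0.007  0.004 -0.018] t 3.125
```

View pics/wrist3.png

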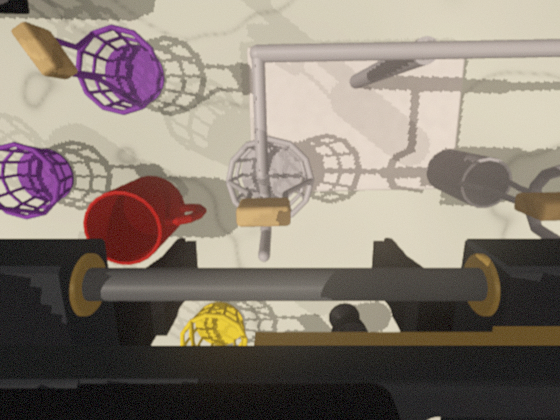

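View pics/scene3.png

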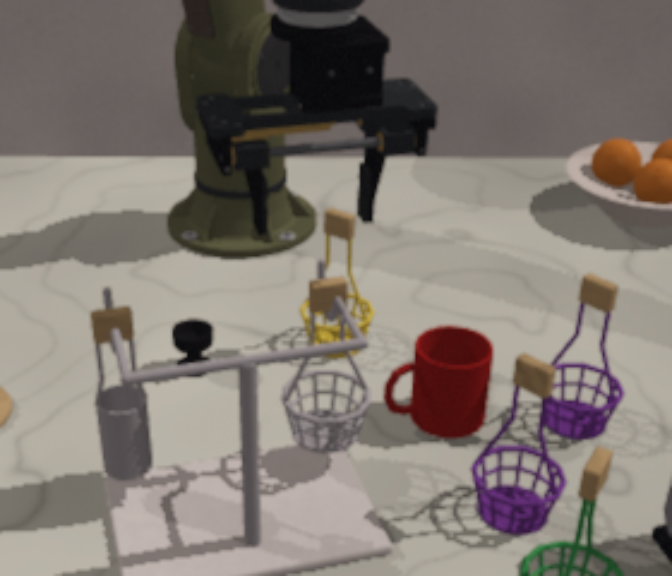

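```bash
python3 - <<'E'
from h import *
S=get("scene");W=get("wrist");s=ctrl.get_state();p=s["position"]; M=Ro.from_rotvec(s["tool_rot"]).as_matrix()
for o in (-.0505,0,.0505): print(proj(S,p+M@[0,o,.182]).round(1))
print("grip top",proj(S,[.559,.119,.221]).round(1),proj(W,[.559,.119,.221]).round(1),proj(W,p+M@[0,0,.164]).round(1))
print(wgrip(W,.558,.119,.213,.025), (-W["R"].T@W["t"]-p).round(3))
E
```

```text
[333.2 149. ]
[310.5 151.5]
[287.4 154. ]
grip top [315.9 176.4] [265.1 216.3] [283.  276.9]
(2351, array([0.5709, 0.1162, 0.302 ]), np.float64(0.3748), array([567.1, 118. ]), array([28.6, 42. ]), 13.1) [ 0.067  0.018 -0.022]
```

```bash
sed -i 's/(P\[...,2\]>zlo)$/(P[...,2]>zlo)\&(P[...,2]<.235)/' h.py; python3 - <<'E'
from h import *
W=get("wrist"); print(wgrip(W,.558,.119,.213,.028)); goal([.5595,.119,.40])
E
```

```text
(1119, array([0.5603, 0.1202, 0.219 ]), np.float64(0.2194), array([559.2, 120.1]), array([14.6, 35.3]), 15.7)
shift cm [ 0.58 -0.97  6.28] turn [ 0.01  -0.001 -0.017] t 3.375
```

>>> play_rows(
  targets="0.5 -1 0 0.01 0 -0.017 1; 0 0 0 0 0 0 1; 0 0 2.5 0 0 0 1; 0 0 2 0 0 0 1; 0 0 0 0 0 0 1",
)

```text
time: 4.0
position: [0.5576, 0.1211, 0.4194]
tool_rot: [3.107, 0.451, 0.008]
ft_force: [0.1, -0.4, 0.8]
grip_width: 1.0
```

```bash
python3 - <<'E'
from h import *
goal([.5595,.1197,.374])
E
```

```text
shift cm [0.12 0.17 4.55] turn [ 0.003 -0.005  0.002] t 4.0
```

>>> play_rows(
  targets="0.1 0.1 1.5 0 0 0 1; 0 0 1.5 0 0 0 1; 0 0 1.4 0 0 0 1; 0 0 0 0 0 0 1",
)

```text
time: 4.5
position: [0.5595, 0.1203, 0.3738]
tool_rot: [3.106, 0.451, 0.01]
ft_force: [-0.1, -0.3, 0.8]
grip_width: 0.997
```

```bash
python3 - <<'E'
from h import *
goal([.5595,.1197,.374])
im=get("scene"); cv2.imwrite("pics/s4.png",cv2.resize(im["pixels"][80:300,190:430],None,fx=2.6,fy=2.6))
E
```

```text
shift cm [-0.01  0.06 -0.02] turn [ 0.004 -0.006  0.002] t 4.5
```

View pics/s4.png

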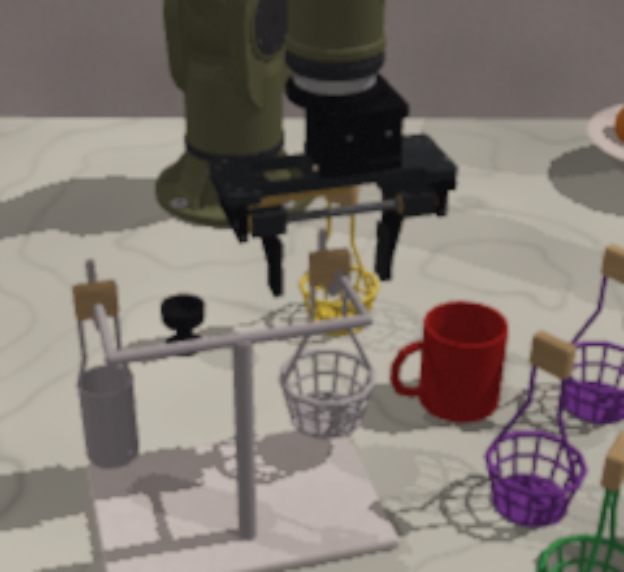

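The fingers straddle the grip evenly: they are at crop x 276 and 386, with the grip at 330. Closing now.

>>> play_rows(
  targets="0 0 0 0 0 0 0; 0 0 0 0 0 0 -0.3; 0 0 0 0 0 0 -1; 0 0 0 0 0 0 -1; 0 0 0 0 0 0 -1; 0 0 0 0 0 0 -1",
  newtons=30,
)

```text
time: 5.3
position: [0.5602, 0.1209, 0.3763]
tool_rot: [3.106, 0.451, 0.017]
ft_force: [-0.6, 0.1, 0.6]
grip_width: 0.408
```

>>> play_rows(
  targets="0 0 -1 0 0 0 -1; 0 0 -1.2 0 0 0 -1; 0 0 -1.2 0 0 0 -1; 0 0 -1.2 0 0 0 -1; 0 0 -1.2 0 0 0 -1; 0 0 0 0 0 0 -1",
)

```text
time: 6.05
position: [0.5595, 0.1211, 0.439]
tool_rot: [3.106, 0.451, 0.018]
ft_force: [0.5, -0.3, -2.4]
grip_width: 0.407
```

```bash
python3 - <<'E'
from h import *
print(ctrl.get_state()["ft_force"]);goal([.5602,.1209,.4463])
im=get("scene"); cv2.imwrite("pics/s5.png",cv2.resize(im["pixels"][60:280,190:430],None,fx=2.6,fy=2.6))
E
```

```text
[ 0.51752236 -0.34155018 -2.40662928]
shift cm [ 0.07  0.04 -0.73] turn [ 0.004 -0.011  0.002] t 6.05
```

View pics/s5.png

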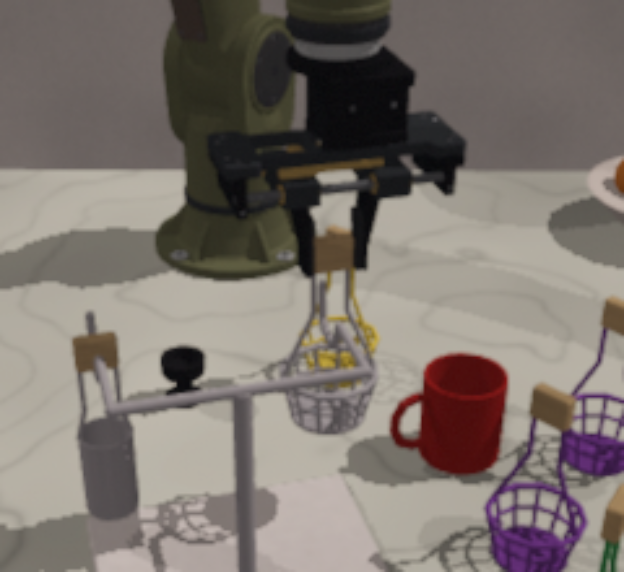

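The grip underside is about 22 mm above the hook tip and the wires still straddle the rod. I'll lift a little more, then draw it away along −x.

>>> play_rows(
  targets="0 0 -0.8 0 0 0 -1; 0 0 0 0 0 0 -1; -1.2 0 0 0 0 0 -1; -2 0 0 0 0 0 -1; -2 0 0 0 0 0 -1; -2 0 0 0 0 0 -1; -1.5 0 0 0 0 0 -1; 0 0 0 0 0 0 -1",
)

```text
time: 7.1
position: [0.4694, 0.0951, 0.4428]
tool_rot: [3.105, 0.451, 0.006]
ft_force: [0.4, -0.9, -1.7]
grip_width: 0.413
```

```bash
python3 - <<'E'
from h import *
goal([.48,-.282,.445])
im=get("scene"); cv2.imwrite("pics/s6.png",im["pixels"])
im=get("top"); cv2.imwrite("pics/t6.png",im["pixels"])
E
```

```text
shift cm [-9.71 36.45 -0.09] turn [ 0.004 -0.003  0.002] t 7.1
```

View pics/s6.png

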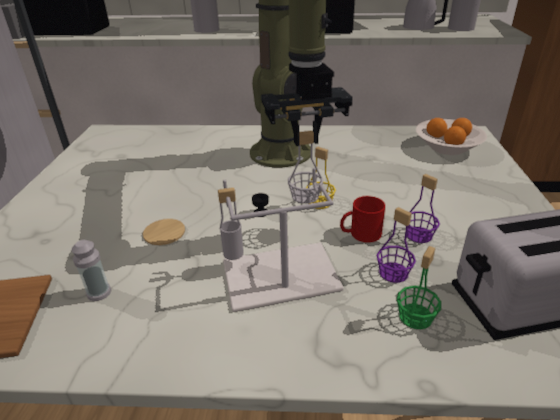

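View pics/t6.png

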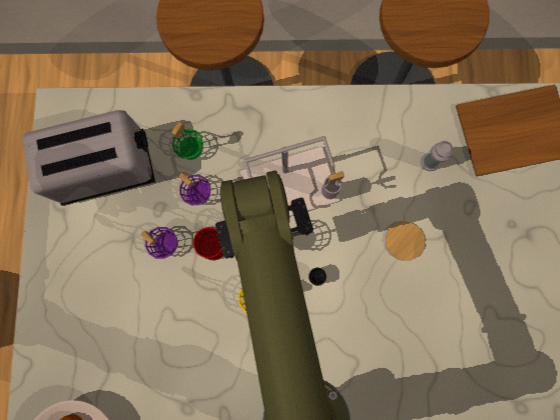

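The basket is free of the hook and the caddy still hangs. I'm carrying the basket across to above the coaster.

>>> play_rows(
  targets="-0.5 2 0 0 0 0 -1; -1 3.6 0 0 0 0 -1; -1 3.6 0 0 0 0 -1; -1 3.6 0 0 0 0 -1; -1 3.6 0 0 0 0 -1; -1 3.6 0 0 0 0 -1; -1 3.6 0 0 0 0 -1; -1 3.6 0 0 0 0 -1; -1 3.6 0 0 0 0 -1; -0.5 2 0 0 0 0 -1; 0 0 0 0 0 0 -1",
)

```text
time: 8.57
position: [0.4854, -0.2536, 0.4389]
tool_rot: [-3.1, -0.465, -0.01]
ft_force: [-0.0, -0.2, -1.8]
grip_width: 0.41
```

```bash
python3 - <<'E'
from h import *
goal([.48,-.282,.445])
im=get("wrist"); cv2.imwrite("pics/w7.png",im["pixels"])
E
```

```text
shift cm [-1.35  2.55 -0.64] turn [-0.006 -0.008  0.012] t 8.575
```

View pics/w7.png

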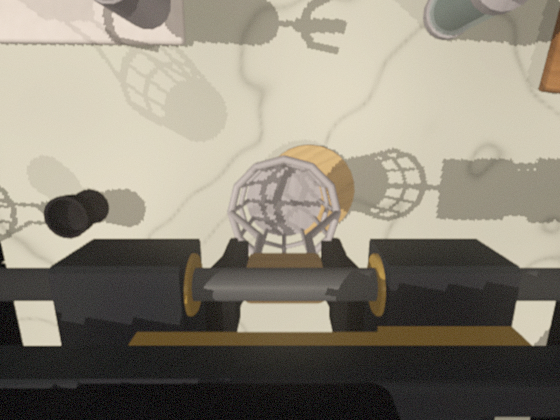

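>>> play_rows(
  targets="-0.7 1.3 0 -0.006 -0.008 0.012 -1; -0.6 1.2 0 0 0 0 -1; 0 0 1.5 0 0 0 -1; 0 0 2 0 0 0 -1; 0 0 2 0 0 0 -1; 0 0 0 0 0 0 -1",
)

```text
time: 9.38
position: [0.4807, -0.277, 0.3803]
tool_rot: [-3.107, -0.458, 0.002]
ft_force: [-0.6, 0.7, -2.4]
grip_width: 0.407
```

```bash
python3 - <<'E'
from h import *
goal([.48,-.282,.339])
for n in("scene","wrist"):
    im=get(n); 
    cv2.imwrite(f"pics/{n}8.png",im["pixels"] if n=="wrist" else cv2.resize(im["pixels"][80:280,60:300],None,fx=3,fy=3))
E
```

```text
shift cm [-0.21  0.47  4.13] turn [-0.002  0.001  0.007] t 9.375
```

View pics/scene8.png

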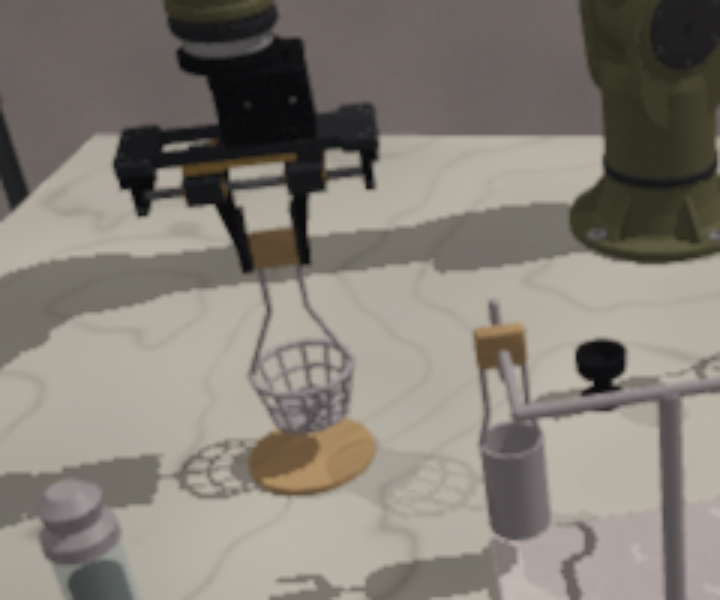

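View pics/wrist8.png

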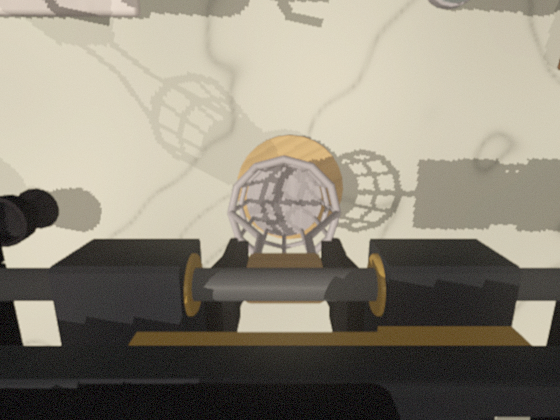

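>>> play_rows(
  targets="-0.2 0.45 1 0 0 0 -1; 0 0 1.2 0 0 0 -1; 0 0 1 0 0 0 -1; 0 0 0 0 0 0 -1",
)

```text
time: 9.98
position: [0.4812, -0.2827, 0.3496]
tool_rot: [3.105, 0.458, 0.005]
ft_force: [0.5, -1.2, -1.2]
grip_width: 0.413
```

```bash
python3 - <<'E'
from h import *
goal([.48,-.282,.339])
for n in("scene","wrist"):
    im=get(n); 
    cv2.imwrite(f"pics/{n}9.png",cv2.resize(im["pixels"][60:270,180:400],None,fx=2.8,fy=2.8) if n=="wrist" else cv2.resize(im["pixels"][140:260,110:230],None,fx=5,fy=5))
    P=cloud(im); hsv=cv2.cvtColor(im["pixels"],cv2.COLOR_BGR2HSV)
    m=(P[...,2]>.03)&(P[...,2]<.09)&(abs(P[...,0]-.48)<.07)&(abs(P[...,1]+.28)<.07)
    q=P[m]; c,r=cv2.minEnclosingCircle(q[:,:2].astype(np.float32)*1000); print(n,"bowl",np.round(c,1),round(r,1))
    for u,k in ((.479,-.2825),): print(proj(im,[u,k,.008]).round(1))
    w=(hsv[...,0]>8)&(hsv[...,0]<26)&(hsv[...,1]>70)&(hsv[...,2]>60)&(P[...,2]>.001)&(P[...,2]<.015)&(abs(P[...,0]-.48)<.08)&(abs(P[...,1]+.28)<.08)
    q=P[w]; c,r=cv2.minEnclosingCircle(q[:,:2].astype(np.float32)*1000); print(n,"coaster",np.round(c,1),round(r,1))
E
```

```text
shift cm [-0.1  -0.1   1.06] turn [ 0.003 -0.003  0.006] t 9.975
scene bowl [ 477.5 -282. ] 45.4
[163.4 229.9]
scene coaster [ 481. -281.] 55.1
wrist bowl [ 479.3 -284. ] 44.6
[281.8 195.4]
wrist coaster [ 479.7 -283. ] 54.8
```

View pics/scene9.png

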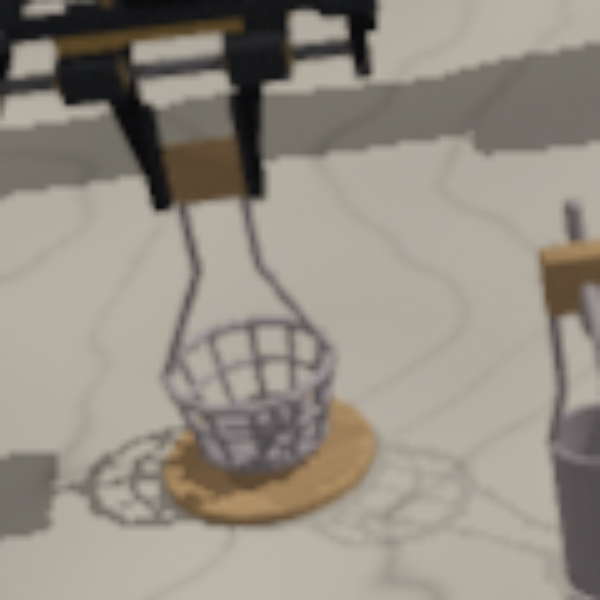

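View pics/wrist9.png

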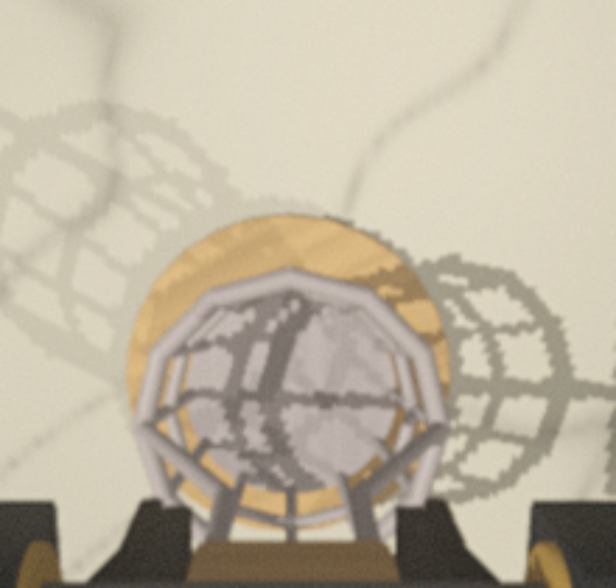

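The bowl is within about 2 mm of the coaster centre in both views. I'll lower it the last 10 mm in small steps and watch the force.

>>> play_rows(
  targets="0.15 0 0.4 0 0 0 -1; 0 0 0.4 0 0 0 -1; 0 0 0 0 0 0 -1",
)

```text
time: 10.45
position: [0.4836, -0.2823, 0.343]
tool_rot: [3.103, 0.458, 0.009]
ft_force: [-0.0, -0.3, -2.5]
grip_width: 0.411
```

>>> play_rows(
  targets="0 0 0.2 0 0 0 -1; 0 0 0.1 0 0 0 -1; 0 0 0 0 0 0 -1",
)

```text
time: 10.82
position: [0.4836, -0.2823, 0.34]
tool_rot: [3.103, 0.458, 0.01]
ft_force: [0.4, -0.5, -2.0]
grip_width: 0.412
```

>>> play_rows(
  targets="-0.15 0 0 0 0 0 -1; 0 0 0.15 0 0 0 -1; 0 0 0 0 0 0 -1",
)

```text
time: 11.2
position: [0.4823, -0.283, 0.3397]
tool_rot: [3.102, 0.457, 0.011]
ft_force: [-0.4, 0.6, -1.7]
grip_width: 0.414
```

```bash
python3 - <<'E'
from h import *
s=ctrl.get_state(); print(s["ft_force"].round(2),s["position"].round(4)); goal([.482,-.2825,.338])
im=get("scene"); cv2.imwrite("pics/s10.png",cv2.resize(im["pixels"][140:260,110:230],None,fx=5,fy=5))
E
```

```text
[-0.36  0.6  -1.7 ] [ 0.4823 -0.283   0.3397]
shift cm [-0.01 -0.06  0.17] turn [ 0.007 -0.006  0.006] t 11.2
```

View pics/s10.png

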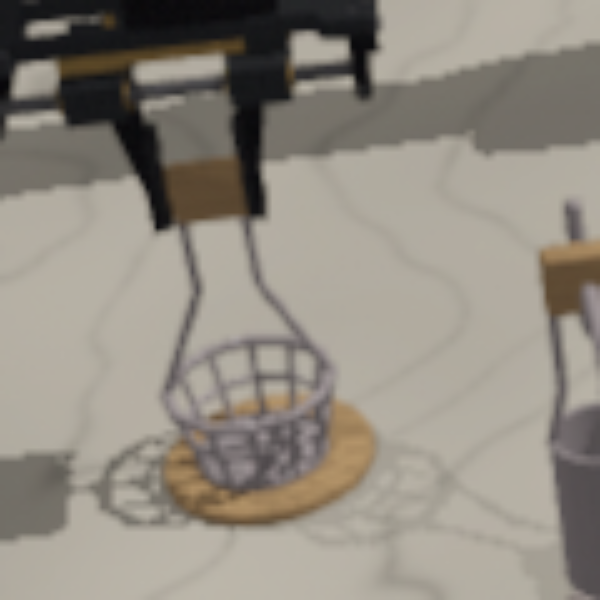

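>>> play_rows(
  targets="0 0 0.2 0 0 0 -1; 0 0 0.1 0 0 0 -1; 0 0 0 0 0 0 -1",
)

```text
time: 11.62
position: [0.4826, -0.2828, 0.3396]
tool_rot: [3.101, 0.457, 0.012]
ft_force: [-0.1, -0.0, -2.6]
grip_width: 0.412
```

>>> play_rows(
  targets="0 0 0.2 0 0 0 -1; 0 0 0 0 0 0 -1",
)

```text
time: 11.88
position: [0.4831, -0.2829, 0.3396]
tool_rot: [3.099, 0.456, 0.014]
ft_force: [0.3, -0.3, -1.6]
grip_width: 0.414
```

>>> play_rows(
  targets="0 0 0.4 0 0 0 -1; 0 0 0 0 0 0 -1",
)

```text
time: 12.12
position: [0.4842, -0.2835, 0.3398]
tool_rot: [3.095, 0.455, 0.019]
ft_force: [1.2, -0.0, -1.5]
grip_width: 0.413
```

>>> play_rows(
  targets="0 0 0.4 0.005 -0.005 0.005 -1; 0 0 0 0 0 0 -1",
)

```text
time: 12.38
position: [0.4853, -0.2843, 0.3395]
tool_rot: [3.096, 0.446, 0.016]
ft_force: [0.6, 0.5, -1.7]
grip_width: 0.409
```

```bash
python3 - <<'E'
from h import *
s=ctrl.get_state(); print(s["ft_force"].round(2),s["position"].round(4)); goal([.482,-.2825,.338])
E
```

```text
[ 0.65  0.46 -1.73] [ 0.4853 -0.2843  0.3395]
shift cm [-0.27 -0.27  0.15] turn [ 0.015 -0.008  0.   ] t 12.375
```

```bash
python3 - <<'E'
from h import *
s=ctrl.get_state(); print(s["joint_positions"].round(3),s["joint_torque"].round(1),s["torque"].round(2))
for n in("scene","wrist"):
    im=get(n); P=cloud(im)
    cv2.imwrite(f"pics/{n}11.png",cv2.resize(im["pixels"][60:270,180:400],None,fx=2.8,fy=2.8) if n=="wrist" else cv2.resize(im["pixels"][140:260,110:230],None,fx=5,fy=5))
    m=(P[...,2]>.03)&(P[...,2]<.08)&(abs(P[...,0]-.48)<.07)&(abs(P[...,1]+.28)<.07)
    q=P[m]; c,r=cv2.minEnclosingCircle(q[:,:2].astype(np.float32)*1000); print(n,"bowl",np.round(c,1),round(r,1))
    m=(P[...,2]>-.02)&(P[...,2]<.4)&(np.hypot(P[...,0]-.482,P[...,1]+.283)<.03)
    z=P[m][:,2]; print(np.histogram(z,[-.02,.0,.004,.006,.008,.01,.012,.014,.016,.02,.03,.05]))
E
```

```text
[ 0.955  0.21  -0.532  1.75   0.12   1.197 -0.895] [  0.2 -39.2  -3.1 -31.3   0.   -0.1  -0. ] [ 0.08  0.01 -0.04]
scene bowl [ 483.7 -286. ] 46.2
(array([ 0,  0,  0,  2,  3, 33, 68, 21,  2,  0,  0]), array([-0.02 ,  0.   ,  0.004,  0.006,  0.008,  0.01 ,  0.012,  0.014,
        0.016,  0.02 ,  0.03 ,  0.05 ]))
wrist bowl [ 484.5 -288.1] 44.7
(array([   0,    0,    5,   28,  335, 2696,  192,   18,   33,   45,   70]), array([-0.02 ,  0.   ,  0.004,  0.006,  0.008,  0.01 ,  0.012,  0.014,
        0.016,  0.02 ,  0.03 ,  0.05 ]))
```

View pics/scene11.png

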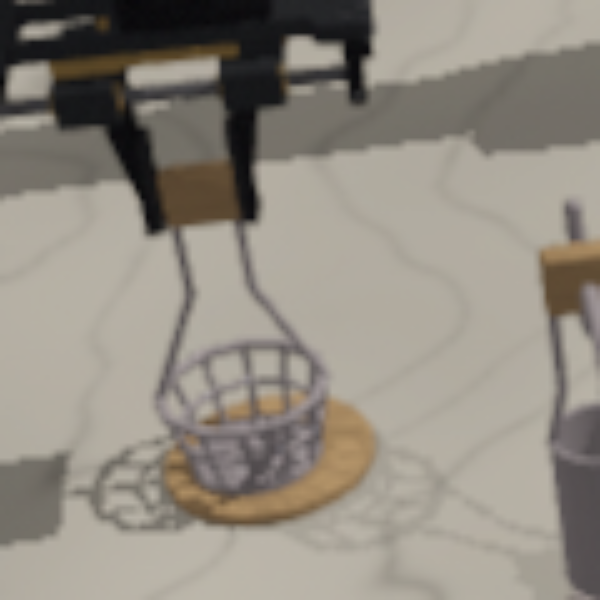

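View pics/wrist11.png

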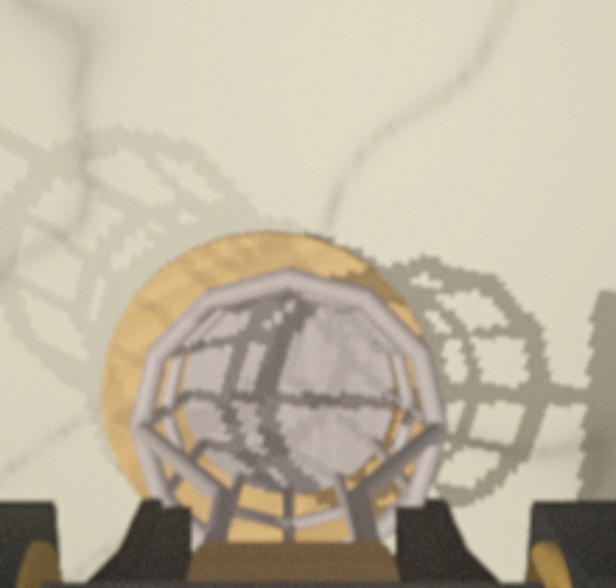

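The basket is down (z stopped at 0.3395 against the expected 0.339), but pressing slid it about 5 mm off centre. I'll lift 6 mm, re-level, recentre, lower again to just touching, and release.

>>> play_rows(
  targets="0 0 -0.7 0.015 -0.008 0 -1; -0.3 -0.3 0 0 0 0 -1; 0 0 0 0 0 0 -1",
)

```text
time: 12.85
position: [0.4805, -0.2823, 0.3441]
tool_rot: [-3.106, -0.447, 0.005]
ft_force: [-0.6, -0.9, -2.2]
grip_width: 0.408
```

```bash
cat > chk.py <<'E'
from h import *
goal([.4815,-.2825,.3395]); print(ctrl.get_state()["ft_force"].round(1))
for n in("scene","wrist"):
    im=get(n); P=cloud(im)
    hsv=cv2.cvtColor(im["pixels"],cv2.COLOR_BGR2HSV)
    m=(P[...,2]>.03)&(P[...,2]<.08)&(abs(P[...,0]-.48)<.07)&(abs(P[...,1]+.28)<.07)
    q=P[m]; c,r=cv2.minEnclosingCircle(q[:,:2].astype(np.float32)*1000); print(n,"bowl",np.round(c,1),round(r,1))
    w=(hsv[...,0]>8)&(hsv[...,0]<26)&(hsv[...,1]>70)&(hsv[...,2]>60)&(P[...,2]>.001)&(P[...,2]<.015)&(abs(P[...,0]-.48)<.08)&(abs(P[...,1]+.28)<.08)
    q=P[w]; c,r=cv2.minEnclosingCircle(q[:,:2].astype(np.float32)*1000); print(n,"coaster",np.round(c,1),round(r,1))
E
python3 chk.py
```

```text
shift cm [0.09 0.05 0.45] turn [-0.004  0.003 -0.   ] t 12.85
[-0.6 -0.9 -2.2]
scene bowl [ 474.9 -282.1] 45.9
scene coaster [ 483.5 -281.6] 56.3
wrist bowl [ 475.3 -281.9] 44.9
wrist coaster [ 479.2 -283.4] 54.9
```

>>> play_rows(
  targets="0.35 0.25 0 0 0 0 -1; 0 0 0 0 0 0 -1; 0 0 0.35 0 0 0 -1; 0 0 0.1 0 0 0 -1",
)

```text
time: 13.45
position: [0.4853, -0.2839, 0.3398]
tool_rot: [-3.106, -0.447, 0.004]
ft_force: [-0.7, 0.9, 3.4]
grip_width: 0.412
```

```bash
python3 chk.py
```

```text
shift cm [-0.33 -0.24  0.03] turn [-0.004  0.002 -0.   ] t 13.45
[-0.7  0.9  3.4]
scene bowl [ 480.7 -282. ] 46.3
scene coaster [ 482.4 -283.8] 56.6
wrist bowl [ 480.2 -283. ] 44.7
wrist coaster [ 479.3 -283.1] 54.7
```

Contact is confirmed (Fz went from −2 to +3.4 N), and the bowl is within 1–2 mm of the coaster centre in both views. Opening gently, with no other motion.

>>> play_rows(
  targets="0 0 0 0 0 0 -0.1; 0 0 0 0 0 0 0; 0 0 0 0 0 0 0.3; 0 0 0 0 0 0 0.6; 0 0 0 0 0 0 0.6",
)

```text
time: 14.18
position: [0.4854, -0.2841, 0.34]
tool_rot: [-3.107, -0.448, 0.002]
ft_force: [0.0, 0.3, 0.2]
grip_width: 0.743
```

```bash
python3 chk.py; python3 - <<'E'
from h import *
im=get("scene"); cv2.imwrite("pics/s12.png",cv2.resize(im["pixels"][120:260,110:250],None,fx=4,fy=4))
E
```

```text
shift cm [-0.33 -0.26  0.05] turn [-0.002  0.001 -0.   ] t 14.175
[0.  0.3 0.2]
scene bowl [ 477.7 -279.5] 45.9
scene coaster [ 480.4 -280.8] 55.2
wrist bowl [ 479.3 -282.8] 44.6
wrist coaster [ 479.6 -283.1] 54.9
```

View pics/s12.png

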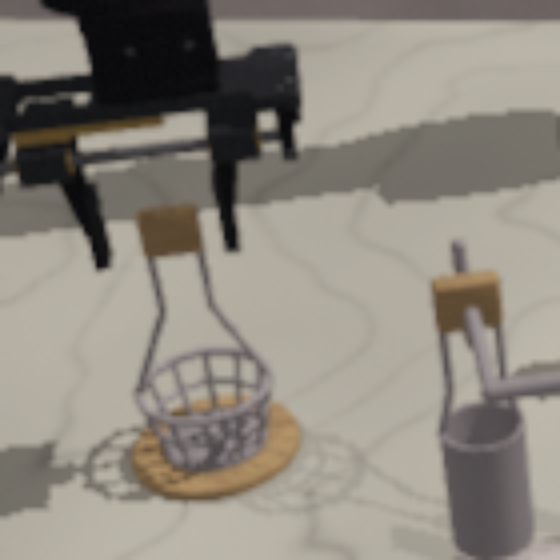

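The basket stands upright and clear of the fingers on both sides. I'm opening fully and retreating straight up.

>>> play_rows(
  targets="0 0 0 0 0 0 1; 0 0 -1 0 0 0 1; 0 0 -2 0 0 0 1; 0 0 -3 0 0 0 1; 0 0 -4 0 0 0 1; 0 0 -4 0 0 0 1; 0 0 -3 0 0 0 1; 0 0 0 0 0 0 1; 0 0 0 0 0 0 1",
)

```text
time: 15.45
position: [0.4854, -0.2836, 0.519]
tool_rot: [-3.109, -0.449, -0.001]
ft_force: [-0.8, 0.3, -0.3]
grip_width: 1.0
```

```bash
python3 chk.py; python3 - <<'E'
from h import *
im=get("scene"); cv2.imwrite("pics/s13.png",im["pixels"])
im=get("wrist"); cv2.imwrite("pics/w13.png",im["pixels"])
E
```

```text
shift cm [-0.35 -0.21 17.95] turn [-0.001 -0.001  0.001] t 15.45
[-0.8  0.3 -0.3]
scene bowl [ 478.4 -280.5] 44.9
scene coaster [ 481.9 -281.6] 55.8
wrist bowl [ 479.5 -282.9] 44.7
wrist coaster [ 479.6 -283.1] 54.7
```

View pics/s13.png

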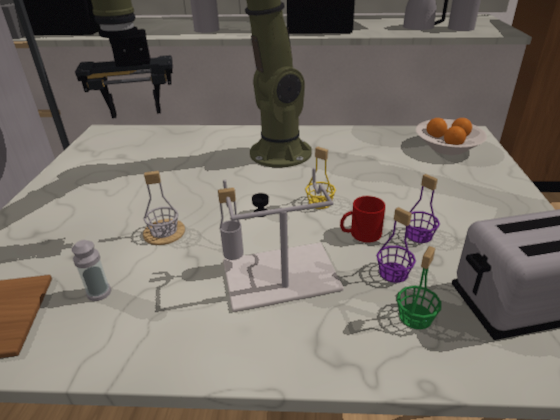

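View pics/w13.png

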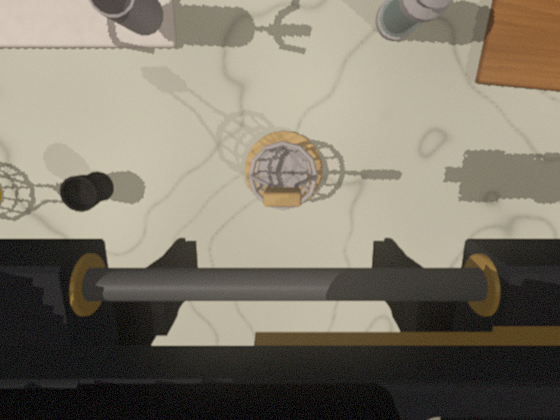

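The scene view shows the basket upright on the coaster at (163,222) and the caddy still hanging at (230,238). The gripper is well clear, and nothing else has moved.

```bash
python3 -c "
from bench import ctrl
print(ctrl.close_job())"
```

```text
the job is handed in; nothing more can be done
None
```

I took the steel wire egg basket down, stood it upright on the middle of the bamboo coaster, and handed the job in at about 15.5 s. It was lifted straight up until its grip was about 22 mm above the hook tip, raised a little more, and only then drawn off along the stand's −x.

**Last checks:** The wrist view puts the bowl within about 1 mm of the coaster centre. The scene view says about 4 mm. The gripper is open and about 18 cm above where it let go, and the spoon caddy still hangs on its hook.

**What disagreed or went wrong:**
- The top and scene cameras differed by about 7 mm in x, so I relied on the wrist view.
- My first set-down pressed slightly and slid the basket about 5 mm off centre while it was still held. I lifted it about 5 mm, recentred it, and set it down again at about 3 N before letting go.

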